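# Gauge the heel and the shank of a violin neck blank

## Robot

A 6-joint arm with a two-finger parallel gripper is mounted at the origin on the work surface. World frame = base frame: x ahead of the robot, y to its left, z up, the work surface at z = 0. Lengths are in m, angles in rad, forces in N, time in s.
With the tool pointing down it reaches from about 0.3 to 0.875 m from the base axis. Payload 6.4 kg.
Tool frame: the origin (TCP) lies at the centre of the arm's flange, where the gripper is bolted on; the fingertips stand 166 mm ahead of it and the grasp point (between the pads) lies 147 mm ahead of it (r.hold_point_z is the distance from the TCP to the grasp point, in m); z points along the fingers, y is the line along which they close (so a half turn about z gives the same grasp; the last joint's range is limited). The gripper opens to 88 mm and grips with 3 to 60 N. Pads are 18 mm wide; open, the fingers measure 123 mm over their backs; the gripper's body (75 mm by 187 mm) begins 45 mm behind the grasp point.
Start: joints at [-1.554, 0.181, 1.607, -0, 1.354, -0.206], TCP at [0.127, -0.561, 0.405] pointing down, gripper open.
Joint ranges: [-2.99, 2.99], [-0.89, 2.07], [0.3, 2.58], [-1.14, 4.28], [0, 2.63], [-3.12, 3.12]. Speed limits (rad/s): [2.57, 2.57, 3.01, 3.14, 3.14, 3.14].

## Interface

Orientations are given as a unit quaternion [x, y, z, w].
In Python, from workcell import telemetry, grab_frame, workorder, r gives the robot as it stands. The module is installed in compiled form; this text tells all that it offers.
- The arm moves only by the tool jog_arm, never from a script. Its argument "plan" is text: rows parted by semicolons, each of 4 numbers parted by spaces: the shift along the tool's x, y, z in mm, then the turn about the tool's z in rad. A call has 1 to 12 rows; each row is the pose to reach, as a shift and turn from the pose commanded when the call began, along the tool's axes at that moment; what a row does not reach only later rows make up. A row lasts 1/10 s, in which the tool goes at most 50 mm and 8.59 degrees, less where a joint would pass 70% of its speed; a pose out of reach is approached as far as the arm can. A call with a gripper value outside its range is refused whole. "fingers" is the finger opening in mm, from 0 to 88.1, set as the call begins (left out, the last holds). The fingers move at their own pace and stop on an object; "squeeze" is the grip in N (left out, the last holds). Time passes only in rows, so rows that repeat a pose let the fingers close. It gives the time, the measured TCP pose, the force, the opening and the grip force at its end, in the units of the state.
- telemetry.sense(): the state, without advancing time (a new reading comes with each control period).
- grab_frame(name): name is "scene" or "top" or "wrist"; returns a dict with "pixels" (400x640x3 uint8, blue, green, red), "fx", "fy", "cx", "cy" (pixels), "dist_coeffs" ([k1, k2, p1, p2, k3] as OpenCV has them; the pictures are not rectified), "pose" (4x4, takes a point from camera to world coordinates); the wrist camera has in their place "mount" (4x4, takes a point from camera to tool coordinates, whose origin is the TCP and whose axes are the flange's). Camera axes: x right, y up, looking along -z (the intrinsics and any distortion apply to the point x, -y, -z); pixel columns grow to the right and rows downward; lengths in m; the calibration is good to about 2 mm. A picture is of the moment at which its call begins: read the wrist's pose just before it. There is no depth.
- workorder.job_done(): hands the job in; it is judged then, once.
The state is a dict: "time_s": time; "joints": joint angles; "dq": joint speeds; "effort": joint torques, N m; "tool_pos": TCP position; "tool_rot": TCP orientation; "ft_force": force on the tool from outside, world axes, zero at the start; "torque": the same for the moment, N m; "gripper_width": finger opening in m; "finger_force": force on a finger pad.
Only numpy, scipy, OpenCV 4.12 (cv2) and the standard library are available. Lean on these libraries where they do the work, as an engineer would, in place of code of your own. Each camera call takes 0.05 s, during which the arm holds its last target. There are 200 camera calls.

## Task

Put the stepped violin-neck blank in the height gauge, lying flush along its fence with the tall heel under the foot, and press the cap lightly down until the foot rests on the heel; hold it there for a good second to take the reading and let it spring right back up. Then slide the blank on along the fence until the low shank is under the foot and take its height the same way. Leave the blank lying there flush along the fence with the foot sprung up, and do not disturb the plain blank, the jar, the bottle or the hotplate.

Things in the scene. Friction and masses are not known exactly. Their poses are not given: they have to be found in the camera images.
- neck_blank: Loose maple block, 180 long, 40 wide, stepped: at its +x end the heel (60 long, 56 high, x = +30 to +90 mm), the rest is the shank (120 long, 34 high, x = -90 to +30). Origin: centre of the 180 x 40 underside, which lies on the bench; x along its length towards the heel, z up. About 0.2 kg.
- plain_blank: Bystander: loose maple block 180 x 40 x 34 mm without a step. Origin: centre of the underside, x along its length.
- gauge: Height gauge fixed to the bench. Origin on the bench exactly under the foot's axis; x points from foot to column, z up. Iron base 24 high (x = 55 to 140, y = -65 to +65 mm), round column of 28 diameter at x = 100, 224 high. From it an arm 34 wide (y) reaches over the foot at z = 120 to 152, to x = -18. A thin scale plate stands on the arm at x = 34, up to z = 228.
- fence (a point): Point on the bench at the foot of the fence's working face, abreast of the foot: x = +20 mm in the gauge's axes, which it shares. The fence is a steel bar 16 high and 20 thick along y, from y = -95 to +125 mm, facing -x: a 40 mm wide blank flush to it is centred under the foot. The lane is open at both ends; enter from the -y end, where there is room, heel first (blank x along gauge +y).
- foot (a point): The gauge's steel foot, disc of 20 diameter and 12 thick at the lower end of the plunger. This point: centre of its flat underside, 85 mm above the bench when sprung up; moves straight down.
- cap_top (a point): Centre of the top of the plunger's black round cap (40 diameter, 13 thick), 238 mm above the bench when sprung up, straight above the foot; press here from above.
- plunger (a joint): Travel of plunger and foot downwards, m: 0 sprung up, at most 0.075. Foot height above the bench = 0.085 - value (heel reads 0.029, shank 0.051). A spring pushes it up with 1 N at the top, about 3.5 N at the bottom.
- jar: Bystander: loose amber jar, 64 diameter, 85 high, beside the gauge. Origin: centre of its underside.
- bottle: Bystander: loose amber bottle, 56 diameter, 150 high. Origin: centre of its underside.
- hotplate: Bystander fixed to the bench: white hotplate 170 (x) x 190 (y) carrying a pot of 140 diameter, 150 high in all, with a handle of 14 diameter out to y = +190 mm at z = 150. Origin on the bench under its centre.

How it is judged:
On the way, in this order (a step that is already met when the one before it is completed fails the run):
1. the foot is pressed on the heel of the blank, which lies flush along the fence, for 0.8 s (reading 0.029 within 2.5 mm) (contact force between plunger and neck_blank above 0.5 N and x of foot in the frame of neck_blank between 0.039 and 0.081 m and y of foot in the frame of neck_blank between -0.012 and 0.012 m and angle between the x axis of neck_blank and the y axis of gauge, either way round below 0.08 rad and x of neck_blank in the frame of gauge between -0.005 and 0.005 m and angle between neck_blank's own z axis and vertical below 0.06 rad and height (world z) of neck_blank below 0.006 m and value of joint plunger between 0.0265 and 0.0315 m), for 0.8 s.
2. the foot has sprung back up (value of joint plunger below 0.006 m), for 0.1 s.
3. the foot is pressed on the shank of the blank, which lies flush along the fence, for 0.8 s (reading 0.051 within 2.5 mm) (contact force between plunger and neck_blank above 0.5 N and x of foot in the frame of neck_blank between -0.082 and 0.021 m and y of foot in the frame of neck_blank between -0.012 and 0.012 m and angle between the x axis of neck_blank and the y axis of gauge, either way round below 0.08 rad and x of neck_blank in the frame of gauge between -0.005 and 0.005 m and angle between neck_blank's own z axis and vertical below 0.06 rad and height (world z) of neck_blank below 0.006 m and value of joint plunger between 0.0485 and 0.0535 m), for 0.8 s.
At the end, for the whole second after the job is handed in: The foot is sprung up (plunger below 6 mm); the blank rests flat on the bench, the whole foot above its shank (its centre between 8 mm from the shank's end and 9 mm short of the heel, and within 12 mm of the middle of the width), within 5 mm of flush and 0.08 rad of parallel to the fence (value of joint plunger below 0.006 m and x of foot in the frame of neck_blank between -0.082 and 0.021 m and y of foot in the frame of neck_blank between -0.012 and 0.012 m and angle between the x axis of neck_blank and the y axis of gauge, either way round below 0.08 rad and x of neck_blank in the frame of gauge between -0.005 and 0.005 m and angle between neck_blank's own z axis and vertical below 0.06 rad and height (world z) of neck_blank below 0.006 m and linear speed of neck_blank below 0.02 m/s); the robot touches nothing.
It fails at once if the foot is pressed on the blank with more than 45 N (contact force between plunger and neck_blank above 45 N).
It fails at once if a bystander (plain blank, jar, bottle) is moved by more than 15 mm (distance of any of plain_blank, jar, bottle from where it was at the start of the episode above 0.015 m).
It fails at once if the hotplate is struck with more than 15 N (contact force between the arm and hotplate above 15 N).
It fails at once if the blank is tipped by more than 0.6 rad (angle between neck_blank's own z axis and vertical above 0.6 rad).
It also fails if it takes over 64 s, if anything falls off the work surface, if the arm or the gripper's body presses on something with over 40 N, if the wrist force passes 120 N, or if a joint passes its speed limit or range.

## Working session

There is one attempt and no reset: what is moved stays moved. The work goes in short steps, Python scripts to look and compute and a tool call to move; the robot and the scene stay as the last step left them, time stands still between calls to the robot, and variables do not carry over. Pictures are saved under pics/ and viewed, at most 10 in all, crops included, and the job is handed in when it is done.

Besides the shell and the picture viewer there is one more tool, called after "Emit:" in YAML: its name, and indented under it one key for each argument. jog_arm: Moves the arm, as the interface text tells. Its arguments: {"type":"object","properties":{"plan":{"type":"string"},"fingers":{"type":"number"},"squeeze":{"type":"number"}},"required":["plan"]}

```bash
mkdir -p pics
cat > h.py <<'E'
import numpy as np,cv2
from workcell import telemetry,grab_frame,workorder,r
from scipy.spatial.transform import Rotation as R
def cam(name):
    s=telemetry.sense(); f=grab_frame(name)
    if 'pose' in f: P=np.array(f['pose'])
    else:
        T=np.eye(4);T[:3,:3]=R.from_quat(s['tool_rot']).as_matrix();T[:3,3]=s['tool_pos'];P=T@np.array(f['mount'])
    K=np.array([[f['fx'],0,f['cx']],[0,f['fy'],f['cy']],[0,0,1.]])
    return f['pixels'],K,np.array(f['dist_coeffs'],float),P
def pt(c,uv,z):
    _,K,d,P=c
    n=cv2.undistortPoints(np.array(uv,float).reshape(-1,1,2),K,d).reshape(-1,2)
    v=np.c_[n[:,0],-n[:,1],-np.ones(len(n))]@P[:3,:3].T
    o=P[:3,3]; return o+v*((z-o[2])/v[:,2])[:,None]
def px(c,X):
    _,K,d,P=c
    q=(np.atleast_2d(X)-P[:3,3])@P[:3,:3]; q=q*[1,-1,-1]
    return cv2.projectPoints(q,np.zeros(3),np.zeros(3),K,d)[0].reshape(-1,2)
E
python3 - <<'E'
from h import *
s=telemetry.sense();print(s)
for n in('scene','top'):
    c=cam(n);cv2.imwrite(f'pics/{n}.png',c[0]);print(n,c[3].round(3).tolist(),c[1][0,0],c[2])
E
```

```text
{'time_s': 0.0, 'joints': array([-1.55427226e+00,  1.81568463e-01,  1.60799747e+00, -2.68038616e-05,
        1.35379553e+00, -2.06311666e-01]), 'dq': array([-1.63074818e-03,  8.21791406e-05,  1.53450263e-03, -9.08631092e-04,
        7.24733618e-04, -1.03920715e-03]), 'effort': array([ 9.48821289e-04, -4.33875203e+01, -3.41844499e+01,  7.03429291e-02,
        3.86509637e-02, -1.37513866e-04]), 'tool_pos': array([ 0.12707531, -0.56052741,  0.40379956]), 'tool_rot': array([ 9.93798737e-01,  1.11190324e-01,  7.07724216e-05, -8.81665499e-04]), 'ft_force': array([ 0.03913217,  0.13515118, -0.54758836]), 'torque': array([ 0.00830385, -0.02091759, -0.00193124]), 'finger_force': 0.0, 'gripper_width': 0.0879916998696271}
scene [[0.074, -0.87, 0.488, 1.101], [0.997, 0.069, -0.028, 0.053], [-0.01, 0.488, 0.873, 1.236], [0.0, 0.0, 0.0, 1.0]] 520.1306363429579 [-0.15657033  0.          0.          0.          0.        ]
top [[0.023, 0.999, -0.046, 0.448], [-1.0, 0.022, -0.004, 0.075], [-0.003, 0.046, 0.999, 1.258], [0.0, 0.0, 0.0, 1.0]] 426.74578081202884 [-0.11660652  0.          0.          0.          0.        ]
```

View pics/top.png

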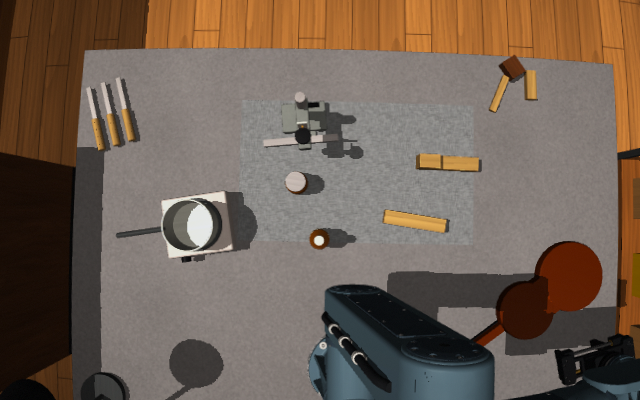

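View pics/scene.png

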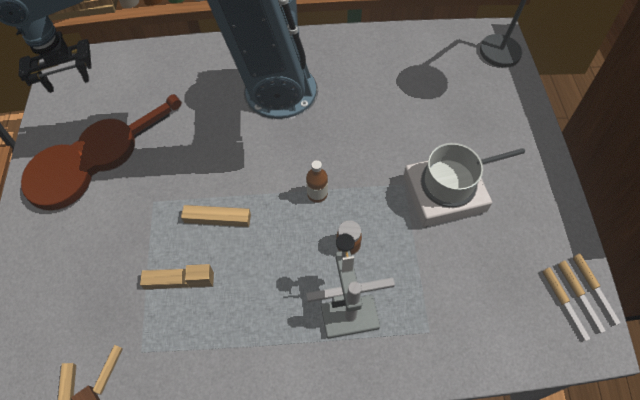

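The top view shows the stepped blank at (418–480, 163) with its heel on the left, towards world +y. The gauge column is near (301,100), the cap is at (302,136) and the fence bar runs from (263,143) to about (345,139). The jar is at (296,183), the plain blank at (415,221) and the bottle at (319,239).

Run:
```python
from h import *
c=cam('top');im=c[0]
crop=cv2.resize(im[80:210,240:400],None,fx=5,fy=5,interpolation=cv2.INTER_CUBIC)[:600]
cv2.imwrite('pics/topcrop.png',crop)
hsv=cv2.cvtColor(im,cv2.COLOR_BGR2HSV)
m=cv2.inRange(hsv,(10,70,90),(30,255,255));m[:140]=0;m[260:]=0;m[:,:370]=0;m[:,490:]=0
for k in cv2.findContours(m,0,2)[0]:
    if cv2.contourArea(k)>100:
        b=cv2.minAreaRect(k);q=cv2.boxPoints(b);print(b,q.round(1).tolist());print(pt(c,q,.034).round(3).tolist())
# cap: dark circle
print('cap',pt(c,[[302.5,136]],.238),'col',pt(c,[[300,98]],.224),'jar',pt(c,[[296,183]],.085))
print('fence guess',pt(c,[[263,143],[345,139]],.016))
```

```text
((414.2297668457031, 220.62161254882812), (63.45800018310547, 14.30271053314209), 9.462322235107422) [[381.79998779296875, 222.5], [384.1000061035156, 208.39999389648438], [446.70001220703125, 218.8000030517578], [444.3999938964844, 232.89999389648438]]
[[0.431, -0.09, 0.034], [0.472, -0.096, 0.034], [0.445, -0.279, 0.034], [0.404, -0.273, 0.034]]
((447.0587463378906, 161.80618286132812), (62.612850189208984, 15.423981666564941), 2.815556764602661) [[415.3999938964844, 168.0], [416.20001220703125, 152.60000610351562], [478.70001220703125, 155.60000610351562], [477.8999938964844, 171.0]]
[[0.59, -0.186, 0.034], [0.635, -0.188, 0.034], [0.632, -0.374, 0.034], [0.586, -0.371, 0.034]]
cap [[0.63791954 0.13202372 0.238     ]] col [[0.73548295 0.14153739 0.224     ]] jar [[0.53505594 0.15508306 0.085     ]]
fence guess [[0.65614422 0.26023413 0.016     ]
 [0.67305269 0.01921578 0.016     ]]
```

View pics/topcrop.png

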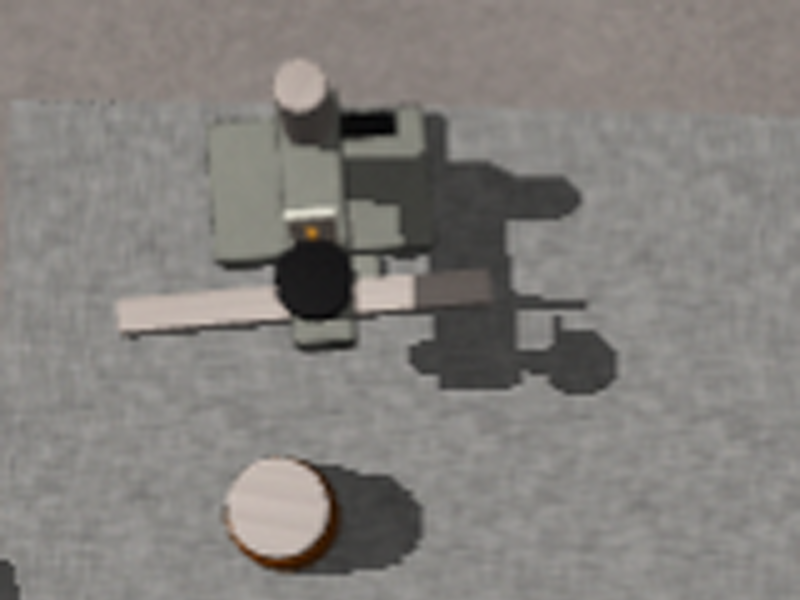

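The crop shows the cap centre at (314,279), which is (302.8,135.8) in the full image. The fence's upper front edge runs from (120,331) to (492,303), or (264,146.2) to (338.4,140.6). The jar lid is centred at (278,507).

Run:
```python
from h import *
c=cam('top')
a,b=pt(c,[[263.9,146.2],[338.4,140.4]],.016)[:,:2]
y=(a-b);L=np.linalg.norm(y);y/=L;x=np.array([y[1],-y[0]])
f=b+y*95*L/220;o=f-.02*x
print('fence',a,b,'L',L,'yaw of gauge y from world y',np.arctan2(-y[0],y[1]),'x',x,'origin',o)
cap=pt(c,[[302.7,135.7]],.238)[0,:2];col=pt(c,[[300.2,97.5]],.224)[0,:2]
print('cap',cap,'col',col,np.arctan2(*(col-cap)[::-1]),np.linalg.norm(col-cap))
print('cap in gauge',(cap-o)@x,(cap-o)@y)
jar=pt(c,[[295.4,181.3]],.085)[0,:2];print('jar gauge',(jar-o)@x,(jar-o)@y)
# blank corners: heel top z .056, from mask
hsv=cv2.cvtColor(c[0],cv2.COLOR_BGR2HSV);m=cv2.inRange(hsv,(10,70,90),(30,255,255))
cr=cv2.resize(c[0][140:185,405:490],None,fx=9,fy=9,interpolation=cv2.INTER_CUBIC);cv2.imwrite('pics/blank.png',cr)
```

```text
fence [0.64668303 0.25725788] [0.66843744 0.03853207] L 0.21980499166433032 yaw of gauge y from world y 0.09913371036693383 x [0.99509028 0.09897142] origin [0.63914168 0.13100243]
cap [0.63866288 0.13155965] col [0.73675692 0.1410786 ] 0.09673613411853607 0.09855481845163856
cap in gauge -0.00042130785798103035 0.0006018775079621779
jar gauge -0.096373149217227 0.03557271233115452
```

View pics/blank.png

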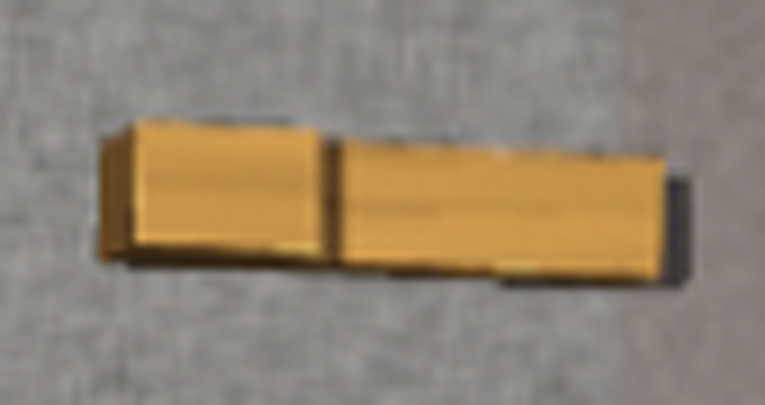

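The enlarged crop shows the heel's top face with corners (135,122), (322,132), (322,252) and (133,246). The shank's top face has corners (343,140), (665,157), (660,278) and (343,264).

```bash
cat >> h.py <<'E'
G0=np.array([.639,.131]);gy=.098
def gw(x,y): return G0+np.array([[np.cos(gy),-np.sin(gy)],[np.sin(gy),np.cos(gy)]])@[x,y]
def go(xy,ztip,ya):
    """shift (mm, tool axes) and turn taking the tool to fingertips at xy,ztip with tool y at angle ya"""
    s=telemetry.sense();M=R.from_quat(s['tool_rot']).as_matrix()
    d=np.array([*xy,ztip+.166])-s['tool_pos'];a=np.arctan2(M[1,1],M[0,1])
    print('t',s['time_s'],'tilt',M[:2,2].round(4),'d world',d.round(4),'TOOL',(M.T@d*1000).round(1),'turn',round(a-ya,3),'tips',(s['tool_pos']-[0,0,.166]).round(4))
E
python3 - <<'E'
from h import *
c=cam('top')
f=lambda q:np.array(q)/9+[405-.45,140-.45]
h=pt(c,f([(135,122),(322,132),(322,252),(133,246)]),.056)[:,:2];s=pt(c,f([(343,140),(665,157),(660,278),(343,264)]),.034)[:,:2]
print(h,s,[np.linalg.norm(h[i]-h[(i+1)%4]) for i in range(4)],[np.linalg.norm(s[i]-s[(i+1)%4]) for i in range(4)])
e1=(h[0]+h[3])/2;e2=(s[1]+s[2])/2;u=(e1-e2)/np.linalg.norm(e1-e2);o=(e1+e2)/2
print('len',np.linalg.norm(e1-e2),'origin',o,'yaw x',np.arctan2(u[1],u[0])); ya=np.arctan2(u[1],u[0])-np.pi/2
g=o-.068*u;print('grip',g,'ya',ya);go(g,.13,ya)
E
```

```text
[[ 0.63078904 -0.19268251]
 [ 0.62928378 -0.25290153]
 [ 0.59093115 -0.25306909]
 [ 0.59124556 -0.19234236]] [[ 0.63018611 -0.26583413]
 [ 0.62778736 -0.37298563]
 [ 0.58812063 -0.37125573]
 [ 0.58983111 -0.2660024 ]] [np.float64(0.06023783637748813), np.float64(0.03835299263134304), np.float64(0.06072754028649319), np.float64(0.03954493721952298)] [np.float64(0.10717834357628941), np.float64(0.039704428995796445), np.float64(0.10526723283873483), np.float64(0.04035534525043594)]
len 0.17963436851592257 origin [ 0.60948565 -0.28231656] yaw x 1.5537424784506197
grip [ 0.60832604 -0.35030667] ya -0.017053848344276812
t 0.25 tilt [0.     0.0008] d world [ 0.4812  0.2104 -0.1083] TOOL [515.8 -98.7 108.5] turn -1.331 tips [ 0.1271 -0.5607  0.2383]
```

Emit:
jog_arm:
  plan: "516 -99 108 -1.331;516 -99 108 -1.331;516 -99 108 -1.331;516 -99 108 -1.331;516 -99 108 -1.331;516 -99 108 -1.331;516 -99 108 -1.331;516 -99 108 -1.331;516 -99 108 -1.331;516 -99 108 -1.331;516 -99 108 -1.331;516 -99 108 -1.331"
  fingers: 75

```text
time_s: 1.45
tool_pos: [0.6115, -0.3469, 0.2946]
tool_rot: [0.711, 0.703, 0.0, -0.001]
ft_force: [-0.5, -0.5, -0.1]
gripper_width: 0.0751
finger_force: 0.0
```

Run:
```python
from h import *
c=cam('wrist');cv2.imwrite('pics/w1.png',c[0])
go([.6083,-.3503],.020,-.017)
u=np.array([-.017*-1,1]);o=np.array([.6095,-.2823])
for a,b,z in((-.09,-.02,.034),(-.09,.02,.034),(.03,.02,.056),(.03,-.02,.056)):
    print(a,b,px(c,[*(o+a*u+b*np.array([1,-.017])),z]).round(0))
```

```text
t 1.5 tilt [-0.0015  0.0012] d world [-0.0015 -0.0019 -0.1092] TOOL [ -2.   -1.3 109.2] turn 0.004 tips [ 0.6098 -0.3484  0.1292]
-0.09 -0.02 [[292. 226.]]
-0.09 0.02 [[342. 227.]]
0.03 0.02 [[349.  64.]]
0.03 -0.02 [[285.  63.]]
```

View pics/w1.png

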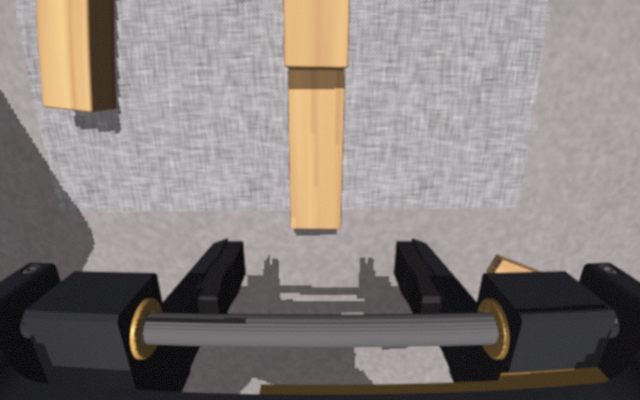

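The wrist view shows the shank end at (291–341, 229) and the step at row 67. Both match the predictions to within 3 px, so I'm descending to grip.

Emit:
jog_arm:
  plan: "0 0 40 0;0 0 80 0;0 0 105 0;0 0 110 0;0 0 110 0"

```text
time_s: 2.0
tool_pos: [0.6074, -0.351, 0.1864]
tool_rot: [0.714, 0.701, -0.0, -0.001]
ft_force: [0.9, -0.0, 0.4]
gripper_width: 0.0749
finger_force: 0.0
```

Emit:
jog_arm:
  plan: "0 0 0 0;0 0 0 0;0 0 0 0;0 0 0 0;0 0 0 0;0 0 0 0;0 0 0 0;0 0 0 0"
  fingers: 30
  squeeze: 25

```text
time_s: 2.8
tool_pos: [0.6087, -0.3503, 0.1875]
tool_rot: [0.713, 0.701, 0.0, 0.0]
ft_force: [-0.9, 0.7, 6.2]
gripper_width: 0.0399
finger_force: 25.0
```

Run:
```python
from h import *
# lane entry: blank origin gauge (-14,-.215): grip at y-.068
go(gw(-.014,-.240-.068),.020,gy)
go(gw(-.014,-.06-.068),.020,gy)
```

```text
t 2.8 tilt [ 0.0006 -0.0005] d world [ 0.0465  0.1735 -0.0015] TOOL [174.2  43.6   1.4] turn -0.115 tips [ 0.6087 -0.3503  0.0215]
t 2.8 tilt [ 0.0006 -0.0005] d world [ 0.0289  0.3526 -0.0015] TOOL [353.   23.    1.3] turn -0.115 tips [ 0.6087 -0.3503  0.0215]
```

Emit:
jog_arm:
  plan: "20 5 -1 -0.015;50 13 -1 -0.035;80 20 -1 -0.055;110 28 -1 -0.075;140 36 -1 -0.095;165 42 -1 -0.11;174 44 -1 -0.115;174 44 -1 -0.115;174 44 -1 -0.115"

```text
time_s: 3.7
tool_pos: [0.6553, -0.177, 0.1875]
tool_rot: [0.672, 0.741, 0.0, -0.0]
ft_force: [0.9, 1.4, 0.5]
gripper_width: 0.0397
finger_force: 25.0
```

Run:
```python
from h import *
go(gw(-.008,-.06-.068),.021,gy)
c=cam('top');cr=cv2.resize(c[0][80:210,240:440],None,fx=4,fy=4,interpolation=cv2.INTER_CUBIC);cv2.imwrite('pics/t2.png',cr)
o=gw(-.014,-.240)
x=np.array([np.cos(gy),np.sin(gy)]);u=np.array([-x[1],x[0]])
for b in(.02,-.02):print((px(c,[*(o+.09*u+b*x),.056])-[240,80])*4)
```

```text
t 3.7 tilt [-0.0003  0.0005] d world [-0.0117  0.1798 -0.0005] TOOL [180.1   6.    0.6] turn 0.0 tips [ 0.6553 -0.177   0.0215]
[[474.23587234 245.87396678]]
[[478.8132304 301.5301734]]
```

View pics/t2.png

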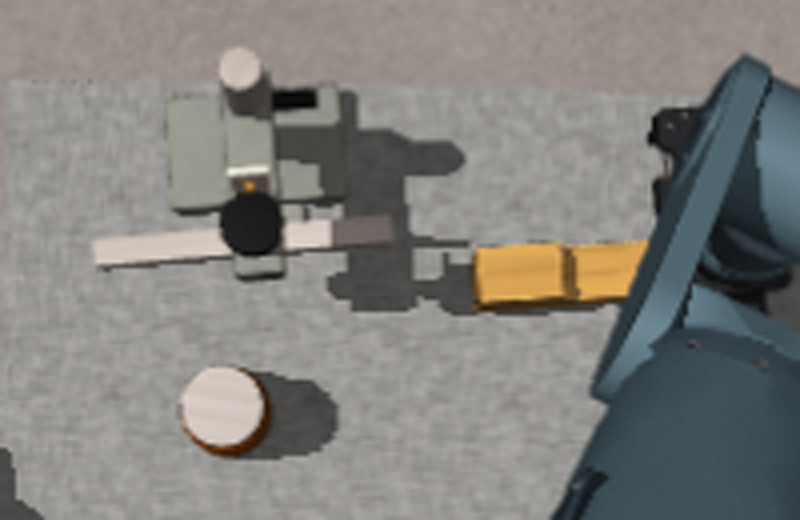

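The view shows the heel front edge at (475,250)–(478,303), matching the predicted (474,246)–(479,301). Before moving under the gauge, I'm checking how far the wrist overhangs.

Run:
```python
from h import *
c=cam('top');x=np.array([np.cos(gy),np.sin(gy)]);u=np.array([-x[1],x[0]])
t=telemetry.sense()['tool_pos'][:2]
for z in(.25,.3,.35,.4):
    p=pt(c,[[240+650/4,80+240/4],[240+690/4,80+120/4],[240+600/4,80+390/4]],z)[:,:2]-t
    print(z,(p@u).round(3),(p@x).round(3))
```

```text
0.25 [0.072 0.041 0.11 ] [-0.016  0.055 -0.104]
0.3 [0.082 0.052 0.118] [-0.024  0.043 -0.108]
0.35 [0.092 0.064 0.126] [-0.033  0.032 -0.112]
0.4 [0.102 0.075 0.134] [-0.041  0.02  -0.115]
```

Emit:
jog_arm:
  plan: "20 3 0 0;50 6 0 0;80 6 0 0;110 6 0 0;140 6 0 0;165 6 0 0;180 6 0 0;185 6 0 0;185 6 0 0;185 10 0 0;185 12 0 0;185 12 0 0"

```text
time_s: 5.0
tool_pos: [0.6497, 0.0072, 0.1876]
tool_rot: [0.672, 0.74, 0.0, 0.0]
ft_force: [-0.1, -1.1, -1.6]
gripper_width: 0.0395
finger_force: 25.0
```

Run:
```python
from h import *
go(gw(0,-.055-.068),.021,gy)
c=cam('top');cr=cv2.resize(c[0][80:210,240:400],None,fx=5,fy=5,interpolation=cv2.INTER_CUBIC)[:600];cv2.imwrite('pics/t3.png',cr)
```

```text
t 5.0 tilt [ 0.0006 -0.0003] d world [ 0.0013  0.0014 -0.0006] TOOL [1.2 1.4 0.6] turn -0.001 tips [0.6497 0.0072 0.0216]
```

View pics/t3.png

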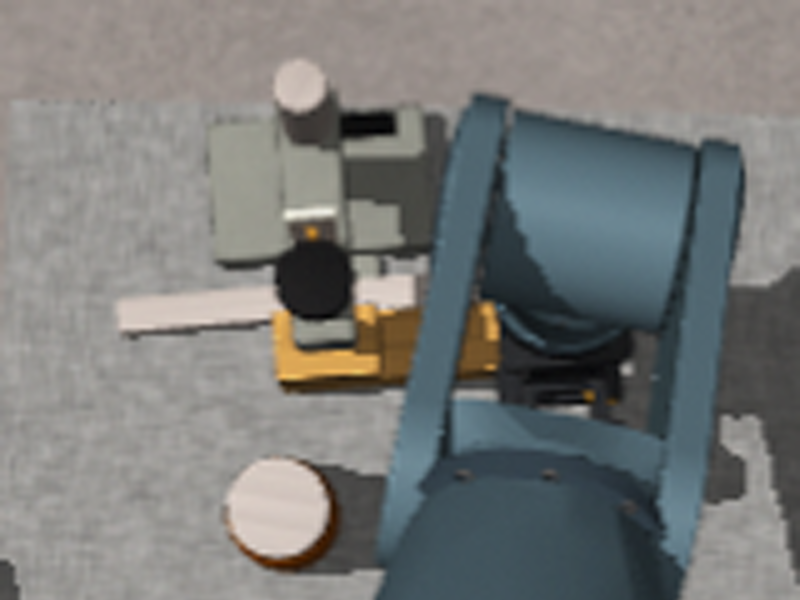

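The blank lies in the lane: its heel's left end is at x≈277, its front edge is at row 390, and the heel is under the arm and cap. It is about 1.5 mm short of the fence, so I'm nudging it home.

Emit:
jog_arm:
  plan: "0 2 0 0;0 3 0 0;0 4 0 0;0 4 0 0"

```text
time_s: 5.45
tool_pos: [0.653, 0.0084, 0.1875]
tool_rot: [0.671, 0.741, -0.001, -0.0]
ft_force: [-2.0, -2.7, 0.6]
gripper_width: 0.0399
finger_force: 25.0
```

Emit:
jog_arm:
  plan: "0 1 0 0;0 2 0 0;0 2 0 0"

```text
time_s: 5.75
tool_pos: [0.6539, 0.0085, 0.1875]
tool_rot: [0.671, 0.741, -0.002, -0.002]
ft_force: [-10.5, -4.1, 6.8]
gripper_width: 0.0399
finger_force: 25.1
```

Emit:
jog_arm:
  plan: "0 -2 0 0;0 -2 0 0;0 -2 0 0;0 -2 0 0;0 -2 0 0"
  fingers: 58

```text
time_s: 6.25
tool_pos: [0.6534, 0.0088, 0.1878]
tool_rot: [0.672, 0.741, 0.0, 0.0]
ft_force: [-0.6, -0.2, 0.6]
gripper_width: 0.0579
finger_force: 0.0
```

Emit:
jog_arm:
  plan: "0 0 -30 0;0 0 -80 0;0 0 -130 0;0 0 -180 0;0 0 -230 0;0 0 -255 0;0 0 -255 0;0 0 -255 0"
  fingers: 0

```text
time_s: 7.05
tool_pos: [0.6531, 0.0088, 0.4425]
tool_rot: [0.672, 0.741, 0.0, 0.0]
ft_force: [0.5, -0.3, 0.4]
gripper_width: 0.0005
finger_force: 0.0
```

Run:
```python
from h import *
go(gw(0.001,0),.243,gy)
print(telemetry.sense()['ft_force'],telemetry.sense()['gripper_width'])
c=cam('top');cr=cv2.resize(c[0][80:210,240:400],None,fx=5,fy=5,interpolation=cv2.INTER_CUBIC)[:600];cv2.imwrite('pics/t4.png',cr)
```

```text
t 7.05 tilt [ 0.0004 -0.    ] d world [-0.0131  0.1223 -0.0335] TOOL [123.   -1.1  33.5] turn 0.0 tips [0.6531 0.0088 0.2765]
[ 0.47734265 -0.28005591  0.35722426] 0.0005353515738108078
```

View pics/t4.png

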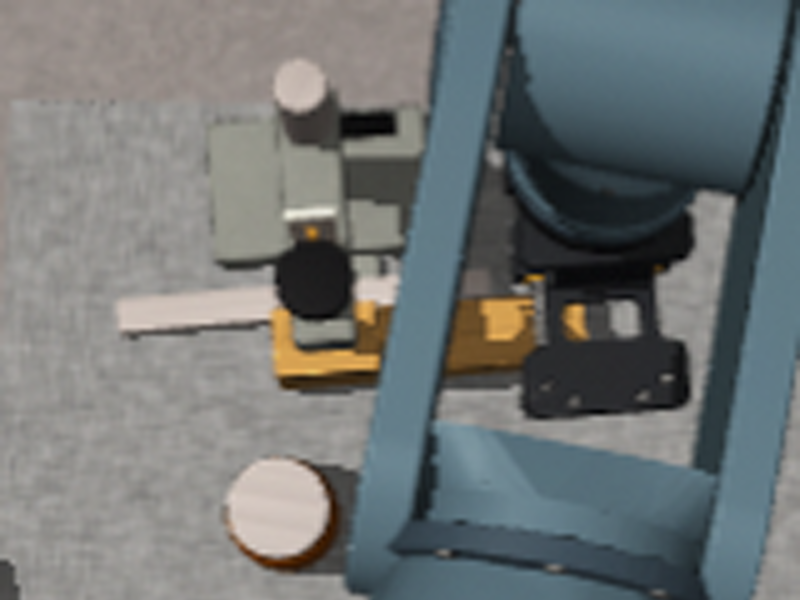

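The picture shows the blank flush along the fence with its front edge running parallel, and the heel spans x≈275–380 beneath the cap at (314,279). Moving over the cap.

Emit:
jog_arm:
  plan: "40 -1 0 0;80 -1 0 0;112 -1 0 0;123 -1 10 0;123 -1 25 0;123 -1 32 0;123 -1 32 0;123 -1 32 0"

```text
time_s: 7.9
tool_pos: [0.6404, 0.1296, 0.41]
tool_rot: [0.672, 0.74, -0.0, -0.0]
ft_force: [1.1, -0.4, -0.2]
gripper_width: 0.0006
finger_force: 0.0
```

Run:
```python
from h import *
go(gw(0.001,0),.238-.029,gy);print(telemetry.sense()['ft_force'])
c=cam('top')
p=pt(c,[[296,155.4]],.056)[0,:2]-G0;print('heel front-left corner gauge',p@[np.cos(gy),np.sin(gy)],p@[-np.sin(gy),np.cos(gy)])
```

```text
t 7.9 tilt [-0.0011 -0.0002] d world [-0.0004  0.0015 -0.035 ] TOOL [ 1.6 -0.3 35. ] turn -0.002 tips [0.6404 0.1296 0.244 ]
[ 1.06902112 -0.3969257  -0.20404995]
heel front-left corner gauge -0.020410253372774596 0.030272649686324645
```

Emit:
jog_arm:
  plan: "0 0 5 0;0 0 12 0;0 0 19 0;0 0 25 0;0 0 30 0;0 0 32 0;0 0 32 0;0 0 32 0"

```text
time_s: 8.75
tool_pos: [0.6401, 0.131, 0.3788]
tool_rot: [0.672, 0.741, -0.0, -0.0]
ft_force: [-0.6, -0.5, 1.6]
gripper_width: 0.0003
finger_force: 0.9
```

Emit:
jog_arm:
  plan: "0 0 1 0;0 0 2 0;0 0 3 0;0 0 3 0;0 0 3 0"

```text
time_s: 9.25
tool_pos: [0.6401, 0.131, 0.3756]
tool_rot: [0.672, 0.741, -0.0, -0.0]
ft_force: [-1.9, -1.2, 2.5]
gripper_width: 0.0005
finger_force: 1.0
```

Emit:
jog_arm:
  plan: "0 0 0.5 0;0 0 1 0;0 0 1 0"

```text
time_s: 9.55
tool_pos: [0.6401, 0.131, 0.3755]
tool_rot: [0.672, 0.741, 0.0, 0.0]
ft_force: [-3.5, -1.0, 5.1]
gripper_width: 0.0002
finger_force: 2.9
```

Emit:
jog_arm:
  plan: "0 0 0.5 0;0 0 1 0;0 0 1 0"

```text
time_s: 9.85
tool_pos: [0.6401, 0.131, 0.3754]
tool_rot: [0.672, 0.741, 0.0, 0.0]
ft_force: [-5.2, -0.9, 9.8]
gripper_width: 0.0002
finger_force: 5.1
```

Contact: the force climbs while the height stays at a reading of about 0.0286. Holding, then releasing.

Emit:
jog_arm:
  plan: "0 0 0 0;0 0 0 0;0 0 0 0;0 0 0 0;0 0 0 0;0 0 0 0;0 0 0 0;0 0 0 0;0 0 0 0;0 0 0 0;0 0 0 0;0 0 0 0"

```text
time_s: 11.05
tool_pos: [0.6401, 0.131, 0.3754]
tool_rot: [0.672, 0.741, 0.0, 0.0]
ft_force: [-6.0, -0.2, 10.3]
gripper_width: 0.0008
finger_force: 5.1
```

Emit:
jog_arm:
  plan: "0 0 -4 0;0 0 -12 0;0 0 -20 0;0 0 -28 0;0 0 -36 0;0 0 -50 0;0 0 -75 0;0 0 -75 0;0 0 -75 0"

```text
time_s: 11.95
tool_pos: [0.6403, 0.131, 0.4493]
tool_rot: [0.672, 0.741, 0.001, 0.001]
ft_force: [-0.1, -0.2, 0.0]
gripper_width: 0.0007
finger_force: 0.0
```

Run:
```python
from h import *
# push station: behind shank end, blank origin y=-.055 -> end -.145
go(gw(0.001,-.145-.035),.285,gy)
```

```text
t 11.95 tilt [0.0016 0.0001] d world [ 0.0173 -0.1791  0.0017] TOOL [-179.9   -0.3   -1.7] turn 0.0 tips [0.6403 0.131  0.2833]
```

Emit:
jog_arm:
  plan: "-45 0 0 0;-95 0 0 0;-140 0 0 0;-170 0 20 0;-180 0 70 0;-180 0 120 0;-180 0 170 0;-180 0 220 0;-180 0 255 0;-180 0 267 0;-180 0 267 0;-180 0 267 0"

```text
time_s: 13.15
tool_pos: [0.6586, -0.0483, 0.1832]
tool_rot: [0.672, 0.741, 0.0, 0.001]
ft_force: [-0.2, 0.4, 0.3]
gripper_width: 0.0004
finger_force: 0.0
```

Run:
```python
from h import *
go(gw(0.001,-.110),.016,gy)
```

```text
t 13.15 tilt [ 0.002  -0.0005] d world [-0.0078  0.0699 -0.0012] TOOL [70.4 -0.9  1.1] turn 0.0 tips [ 0.6586 -0.0483  0.0172]
```

Emit:
jog_arm:
  plan: "8 0 0 0;16 0 0 0;23 0 0 0;30 0 0 0;37 0 0 0;44 0 0 0;51 0 0 0;58 0 0 0;64 0 0 0;68 0 0 0;70 0 0 0;70 0 0 0"

```text
time_s: 14.35
tool_pos: [0.6507, 0.0221, 0.1814]
tool_rot: [0.672, 0.741, 0.0, -0.001]
ft_force: [1.0, 0.0, 0.5]
gripper_width: 0.0006
finger_force: 0.0
```

Emit:
jog_arm:
  plan: "-5 0 0 0;-30 0 0 0;-60 0 -30 0;-60 0 -80 0;-60 0 -130 0;-60 0 -180 0;-60 0 -230 0;-60 0 -265 0;-60 0 -265 0;-60 0 -265 0"

```text
time_s: 15.35
tool_pos: [0.6567, -0.0385, 0.4473]
tool_rot: [0.672, 0.741, 0.0, 0.0]
ft_force: [0.1, 0.3, -0.6]
gripper_width: 0.0002
finger_force: 0.0
```

Run:
```python
from h import *
go(gw(0.001,0),.244,gy)
c=cam('top');cr=cv2.resize(c[0][80:210,240:400],None,fx=5,fy=5,interpolation=cv2.INTER_CUBIC)[:600];cv2.imwrite('pics/t5.png',cr)
x=np.array([np.cos(gy),np.sin(gy)]);u=np.array([-x[1],x[0]]);o=gw(0,-.011)
for a,b,z in((.09,-.02,.056),(.03,-.02,.056),(.03,-.02,.034),(-.09,-.02,.034)):print(a,((px(c,[*(o+a*u+b*x),z])-[240,80])*5+2).round())
```

```text
t 15.35 tilt [0.0013 0.    ] d world [-0.0167  0.1696 -0.0373] TOOL [170.4  -0.2  37.3] turn -0.0 tips [ 0.6567 -0.0385  0.2813]
0.09 [[196. 385.]]
0.03 [[302. 377.]]
0.03 [[304. 382.]]
-0.09 [[511. 367.]]
```

View pics/t5.png

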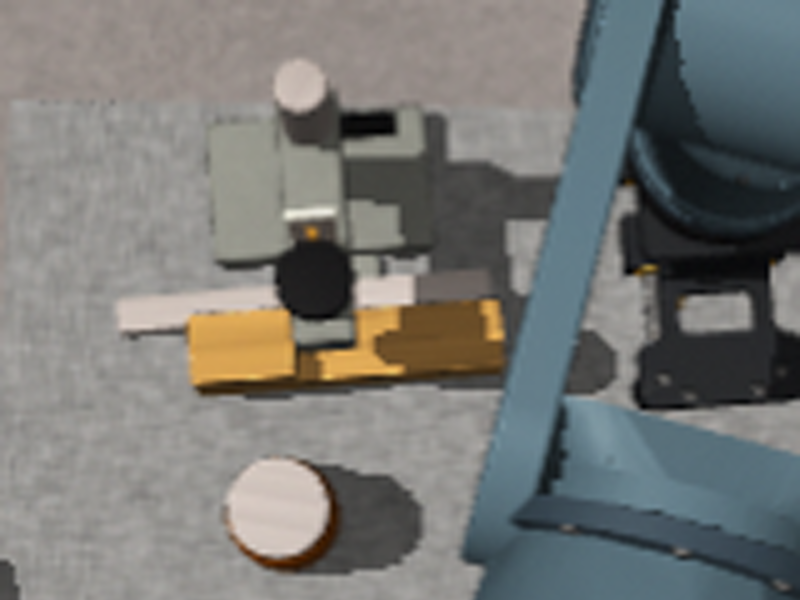

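The view shows the blank flush along the fence. Its heel's left end is at x≈190, the step is at x≈297 just past the foot, and the shank end is at x≈505, so the foot is about 8–10 mm short of the step. Pressing again.

Emit:
jog_arm:
  plan: "40 0 0 0;85 0 0 0;130 0 0 0;160 0 0 0;170 0 10 0;170 0 25 0;170 0 37 0;170 0 37 0;170 0 37 0"

```text
time_s: 16.3
tool_pos: [0.6404, 0.1294, 0.4086]
tool_rot: [0.672, 0.74, -0.001, -0.001]
ft_force: [0.4, 0.1, 0.2]
gripper_width: 0.0003
finger_force: 0.0
```

Emit:
jog_arm:
  plan: "0 0 6 0;0 0 14 0;0 0 22 0;0 0 30 0;0 0 38 0;0 0 45 0;0 0 51 0;0 0 54 0;0 0 54 0;0 0 54 0"

```text
time_s: 17.3
tool_pos: [0.64, 0.1311, 0.3558]
tool_rot: [0.672, 0.741, -0.0, -0.0]
ft_force: [0.1, -0.6, 1.8]
gripper_width: 0.0003
finger_force: 1.3
```

Emit:
jog_arm:
  plan: "0 0 1 0;0 0 2 0;0 0 3 0;0 0 3 0;0 0 3 0"

```text
time_s: 17.8
tool_pos: [0.64, 0.1311, 0.3534]
tool_rot: [0.672, 0.741, -0.0, -0.0]
ft_force: [-3.2, -0.7, 6.3]
gripper_width: 0.0003
finger_force: 3.2
```

Emit:
jog_arm:
  plan: "0 0 0.5 0;0 0 1 0;0 0 1 0"

```text
time_s: 18.1
tool_pos: [0.64, 0.1311, 0.3534]
tool_rot: [0.672, 0.741, 0.0, 0.0]
ft_force: [-6.2, -1.2, 11.2]
gripper_width: 0.0003
finger_force: 5.6
```

Emit:
jog_arm:
  plan: "0 0 0 0;0 0 0 0;0 0 0 0;0 0 0 0;0 0 0 0;0 0 0 0;0 0 0 0;0 0 0 0;0 0 0 0;0 0 0 0;0 0 0 0;0 0 0 0"

```text
time_s: 19.3
tool_pos: [0.64, 0.1311, 0.3534]
tool_rot: [0.672, 0.741, 0.0, 0.0]
ft_force: [-6.0, -1.8, 10.9]
gripper_width: 0.0005
finger_force: 5.5
```

Emit:
jog_arm:
  plan: "0 0 -4 0;0 0 -12 0;0 0 -20 0;0 0 -28 0;0 0 -36 0;0 0 -44 0;0 0 -54 0;0 0 -70 0;0 0 -100 0;0 0 -110 0;0 0 -110 0;0 0 -110 0"

```text
time_s: 20.5
tool_pos: [0.64, 0.131, 0.4611]
tool_rot: [0.672, 0.741, -0.0, -0.0]
ft_force: [0.4, -0.6, -0.6]
gripper_width: 0.0003
finger_force: 0.0
```

Emit:
jog_arm:
  plan: "-40 0 0 0;-90 0 0 0;-135 0 0 0;-180 0 0 0;-200 0 0 0;-200 0 0 0;-200 0 0 0"

```text
time_s: 21.2
tool_pos: [0.6596, -0.0675, 0.4605]
tool_rot: [0.672, 0.741, -0.0, -0.001]
ft_force: [0.4, 0.2, -0.5]
gripper_width: 0.0008
finger_force: 0.0
```

Run:
```python
from h import *
c=cam('top');cr=cv2.resize(c[0][80:210,240:400],None,fx=5,fy=5,interpolation=cv2.INTER_CUBIC)[:600];cv2.imwrite('pics/t6.png',cr)
```

```text
(no output)
```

View pics/t6.png

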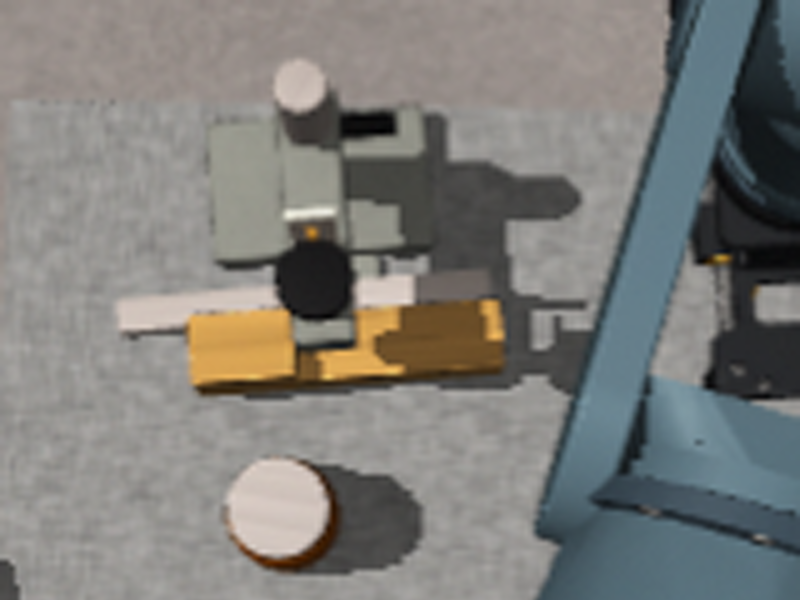

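The blank has not moved (190–505), the cap is back up at (314,279), the jar is untouched and the arm is clear. Handing in.

```bash
python3 -c "
from workcell import workorder
print(workorder.job_done())"
```

```text
the job is handed in; nothing more can be done
None
```

Job handed in (no verdict was returned): I pressed the heel and then the shank for over a second each at about 10–11 N (foot readings about 28.6 and 50.6 mm, from the tool height); the last picture shows the blank flush along the fence, its shank under the sprung-up foot, the arm clear and the jar unmoved.

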